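# Set the gauge bar, then unlatch and hold up the blade arm of a sheet trimmer

### The job

Get the seaweed-sheet trimmer ready for the next stack. While its blade arm is still locked down, lay the loose gauge bar flat on the white bed, flush along the side rail and within the rail's length, and let go of it; then pull the latch grip sideways against its spring until the nose is free of the ball stud, raise the arm until its nose is at least 10 cm up from where it rested, and finish still holding it there with the fingers, without knocking the cups, timer or tongs out of place.

Things in the scene. Friction and masses are not known exactly. Their poses are not given: they have to be found in the camera images.
- cutter: Bench trimmer fixed to the table, base 290x230 mm. Origin under the base centre; x to the arm's hinge (far end), y to the side rail, z up. White bed top at z 28 (x -110 to 100, y -62 to 108). Rail: aluminium, 10 high, on the bed, inner face y 94. Low cross fence 10 high, face x 86. Ball stud at x -130, y -85: 24 mm domed steel head, flat underside z 44, top z 60
- gauge_bar: Loose aluminium gauge bar, 160 g, 130 long (x) x 34 wide (y) x 10 thick, with a black grip rib in its middle 60 long (x), 12 wide (y), rising to 35 mm above the underside. Origin: centre of the underside; it is the same turned half round. Starts flat on the table, at the right, beyond the two white lidded boxes. Flush on the rail its centre is at y 77 of the trimmer
- blade_arm (a joint): Hinge of the blade arm, 0 = down (locked), up to 0.9 rad as its nose rises. Axis along the trimmer's y through x 130, z 50; the nose is 260 mm in front of the axis. Nothing keeps it up: about 3 N at the nose carries it, and it falls if let go
- latch (a joint): Spring slide latch on the nose: 0 = home (tip under the ball head), up to 0.014 m pulled out towards the trimmer's -y (right-hand) side. Spring 5 N at home to 8.5 N fully out. Beyond 0.007 m the tip is clear and the arm can rise; it slides back if let go. It rides on the arm and carries it: the arm may be lifted by the latch grip
- latch_grip (a point): Centre of the top of the black upright latch grip, 14 mm thick (trimmer y), 34 long (trimmer x), free 44 mm down from here to the level of the nose's top, rounded edges. With the arm down it is at x -130, y -112, z 114 of the trimmer; z up along the grip, axes as the trimmer's, tilting with the arm
- nose (a point): Centre of the top of the arm's nose, an aluminium cup 44x36 mm that covers the ball stud; 70 mm above the table with the arm down. It must end at 170 mm or more
- cup_0: Bystander: small six-sided cup with a dark rim, 44 mm wide, 34 high. Origin: centre of its underside
- cup_1: Bystander: a second cup of the same kind
- cup_2: Bystander: a third cup of the same kind
- timer: Bystander: round white kitchen timer 64 mm across, 38 high. Origin: centre of its underside
- tongs: Bystander: steel tongs 38x232x16 mm, long along y, lying on the table. Origin: centre of the underside
Not all that is in view belongs to the job. What is meant by the gauge_bar is not blue, and is the smaller of those in its own colour.

How it is judged:
By the outcome, as a careful person would: the job done as asked, in the order asked, and still so for the second after the job is handed in, while the arm keeps its last pose, push and grip.
It also fails if it takes over 58 s, if anything falls off the work surface, if the arm or the gripper's body presses on something with over 40 N, if the wrist force passes 120 N, or if a joint passes its speed limit or range.

### The arm

A 6-joint arm with a two-finger parallel gripper is mounted at the origin on the work surface; the furniture and walls round the work are solid. World frame = base frame: x ahead of the robot, y to its left, z up, the work surface at z = 0. Lengths are in m, angles in degrees, forces in N, time in s.
With the tool pointing down it reaches from about 0.25 to 0.725 m from the base axis. Payload 9.7 kg.
Tool frame: the origin (TCP) lies between the finger pads; the fingertips stand 19 mm ahead of it and the grasp point (between the pads) is the TCP; z points along the fingers, y is the line along which they close (so a half turn about z gives the same grasp; the last joint's range is limited). The gripper opens to 85 mm and grips with 20 to 120 N. Pads are 22 mm wide; open, the fingers measure 114 mm over their backs; the gripper's body (76 mm by 85 mm) begins 54 mm behind the grasp point. The pads swing forward as they close: fully open they stand 13 mm farther back than shut.
Start: joints at [-68.239, 4.979, 10.078, 95.1, 0, 90], TCP at [0.204, -0.511, 0.25] pointing down, gripper open.
Joint ranges: [-179.16, 179.16], [-48.56, 103.87], [-65.8, 70.77], [-126.05, 130.52], [-82.76, 87.17], [-180, 180]. Speed limits (degrees/s): [127.2, 127.2, 147.25, 180, 180, 180].

### API

Orientations are given as [roll, pitch, yaw] about the fixed x, y, z axes, in that order (R = Rz(yaw) Ry(pitch) Rx(roll)).
In Python, from workcell import telemetry, camera, calibration, workorder gives the robot as it stands.
- The arm moves only by the tool play_rows, never from a script. Its argument "increments" is a list of rows, each a list of 3 entries, a list of its own where there are three numbers: the shift along the tool's x, y, z in mm, then the turn, a rotation vector about the tool's x, y, z in degrees, then the closure, from 0 (fully open) to 1 (shut). In form: [[[x, y, z], [ax, ay, az], jaw], ...]. A call has 1 to 20 rows; each row is the pose to reach, as a shift and turn from the pose commanded when the call began, along the tool's axes at that moment; what a row does not reach only later rows make up. A row lasts 1/10 s, in which the tool goes at most 50 mm and 8.59 degrees, less where a joint would pass 70% of its speed; a pose out of reach is approached as far as the arm can. A call with a gripper value outside its range is refused whole. The fingers move at their own pace and stop on an object; "grip_force" is the grip in N (left out, the last holds). Time passes only in rows, so rows that repeat a pose let the fingers close. It gives the time, the measured TCP pose, the force, the opening and the grip force at its end, in the units of the state.
- telemetry.get_obs(): the state, without advancing time (a new reading comes with each control period).
- camera(name): name is "side" or "top" or "wrist"; returns (picture, depth): 480x640x3 uint8, red, green, blue; 480x640 float32, m along the optical axis (not along the pixel's ray), 0 where there is no reading.
- calibration(name): a dict with "vertical_fov" (degrees; the focal length in pixels is half the picture's height over the tangent of half this angle, whatever the lens; pixels are square), "cx", "cy" (the principal point, pixels), "rvec" (rotation vector, rad) and "tvec" (3), from world to camera coordinates, as OpenCV has them; the wrist camera has in their place "hand_eye" (4x4, takes a point from camera to tool coordinates, whose origin is the TCP and whose axes are the flange's). Camera axes: x right, y down, z forward; pixel columns grow to the right and rows downward; lengths in m; the calibration is good to about 2 mm. The wrist camera is an equidistant fisheye: a pixel r from the principal point sees the ray r / f radians off the axis. A picture is of the moment at which its call begins: read the wrist's pose just before it. calibration takes no time and is no camera call.
- workorder.job_done(): hands the job in; it is judged then, once.
The state is a dict: "time": time; "q": joint angles; "qd": joint speeds; "joint_efforts": joint torques, N m; "ee_pos": TCP position; "tcp_rot": TCP orientation; "wrist_force": force on the tool from outside, world axes, zero at the start; "torque": the same for the moment, N m; "opening": finger opening in m; "grasp_force": force on a finger pad.
Only numpy, scipy, OpenCV 4.12 (cv2) and the standard library are available. Lean on these libraries where they do the work, as an engineer would, in place of code of your own. Each camera call takes 0.05 s, during which the arm holds its last target. There are 200 camera calls.

## Working session

There is one attempt and no reset: what is moved stays moved. The work goes in short steps, Python scripts to look and compute and a tool call to move; the robot and the scene stay as the last step left them, time stands still between calls to the robot, and variables do not carry over. Pictures are saved under pics/ and viewed, at most 10 in all, crops included, and the job is handed in when it is done.

Besides the shell and the picture viewer there is one more tool, called after ">>>" by a JSON object that holds its "method" and its "body". play_rows: Moves the arm, as the interface text tells. Its arguments: {"type":"object","properties":{"increments":{"type":"array"},"grip_force":{"type":"number"}},"required":["increments"]}

```bash
mkdir -p pics
cat > h.py <<'E'
import numpy as np, cv2
from scipy.spatial.transform import Rotation as R
from workcell import telemetry, camera, calibration, workorder
def cal(n):
    c=calibration(n); f=240/np.tan(np.radians(c["vertical_fov"])/2); return c,f
def px2w(n,u,v,d):
    c,f=cal(n); p=np.array([(u-c["cx"])/f*d,(v-c["cy"])/f*d,d])
    return R.from_rotvec(np.ravel(c["rvec"])).as_matrix().T@(p-np.ravel(c["tvec"]))
def w2px(n,p):
    c,f=cal(n); q=R.from_rotvec(np.ravel(c["rvec"])).apply(p)+np.ravel(c["tvec"]); return q[0]/q[2]*f+c["cx"],q[1]/q[2]*f+c["cy"]
def ray_z(n,u,v,z):
    a=px2w(n,u,v,.1);b=px2w(n,u,v,1.); return a+(b-a)*(z-a[2])/(b[2]-a[2])
def snap(n,name):
    im,d=camera(n); cv2.imwrite(f"pics/{name}.png",im[:,:,::-1]); np.save(f"pics/{name}.npy",d); return im,d
E
python3 - <<'E'
from h import *
print(telemetry.get_obs())
for n in("top","side"): snap(n,n+"0"); print(calibration(n))
print(calibration("wrist"))
E
```

```text
{'time': 0.0, 'q': array([-6.82385691e+01,  5.00993008e+00,  1.00359963e+01,  9.51003946e+01,
       -1.82148177e-03,  8.99998289e+01]), 'qd': array([-0.05203434, -0.0902399 ,  0.00719744, -0.05261332, -0.10081761,
        0.01880915]), 'joint_efforts': array([-3.10935811e-04, -5.20388675e+01,  4.64800429e+01,  1.66879501e-02,
        7.52801247e-05, -1.93458681e-05]), 'ee_pos': array([ 0.20382535, -0.51061908,  0.2496081 ]), 'tcp_rot': array([-1.79925672e+02,  1.82125825e-03,  2.17616044e+01]), 'wrist_force': array([-0.97918145, -0.51948412,  0.08732957]), 'torque': array([-0.04543629,  0.01671414, -0.01314316]), 'grasp_force': 0.0, 'opening': 0.08519294851035757}
{'vertical_fov': 54.49759648318384, 'cx': 326.6677578341907, 'cy': 251.1550943846516, 'rvec': array([ 2.18001423, -2.2231367 ,  0.05121286]), 'tvec': array([0.01874455, 0.44136694, 1.56234101])}
{'vertical_fov': 51.41276644282622, 'cx': 314.7275548932438, 'cy': 238.02654521731066, 'rvec': array([ 0.03656525, -2.62798006,  1.70156405]), 'tvec': array([0.43304041, 0.11307806, 1.51303727])}
{'vertical_fov': 65.70646984690485, 'cx': 311.1960774559994, 'cy': 239.147196755627, 'hand_eye': array([[-9.80208562e-04, -9.52088875e-01, -3.05819904e-01,
         8.00355585e-02],
       [ 9.99999361e-01, -7.61164888e-04, -8.35496026e-04,
         1.30002641e-04],
       [ 5.62687099e-04, -3.05820527e-01,  9.52089013e-01,
        -1.23170515e-01],
       [ 0.00000000e+00,  0.00000000e+00,  0.00000000e+00,
         1.00000000e+00]])}
```

View pics/top0.png

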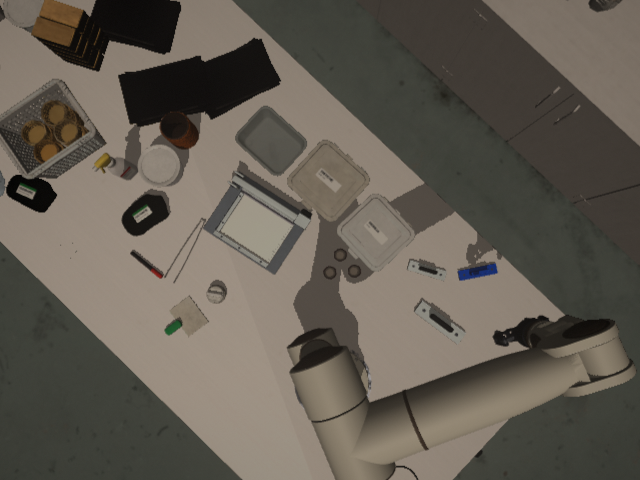

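View pics/side0.png

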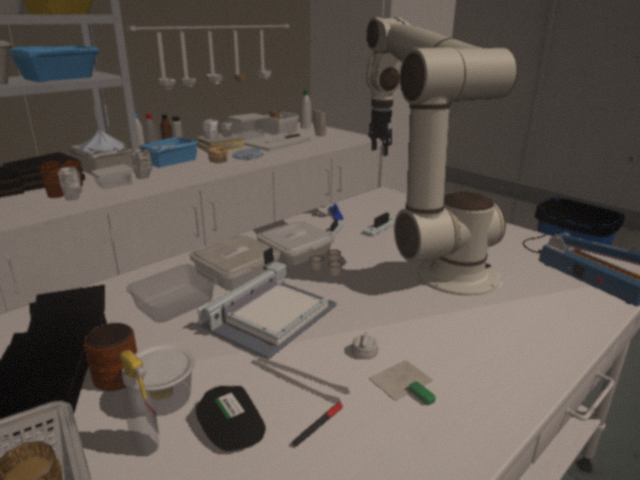

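Three candidates appear in the top picture: an aluminium bar at (427,269), a larger aluminium bar at (439,321) and a blue one at (477,271). The smaller aluminium one at (427,269) fits the description. The trimmer is at about (260,222), with its cups at (340,255), (330,272) and (354,271). I'll confirm in an enlarged crop.

Run:
```python
from h import *
im=cv2.imread("pics/top0.png")
a=cv2.resize(im[245:345,395:505],None,fx=3.6,fy=3.6,interpolation=cv2.INTER_CUBIC)
b=cv2.resize(im[165:280,195:320],None,fx=3.2,fy=3.2,interpolation=cv2.INTER_CUBIC)
c=np.zeros((370,800,3),np.uint8); c[:360,:396]=a[:360,:396]; c[:368,400:800]=b[:368,:400]
cv2.imwrite("pics/crop0.png",c)
d=np.load("pics/top0.npy")
for u,v in[(415,263),(427,269),(443,274),(437,267),(417,305),(455,335),(258,222),(300,212),(240,178),(340,255),(375,232),(330,180)]:
    print(u,v,px2w("top",u,v,d[v,u]).round(4))
```

```text
415 263 [ 0.3959 -0.2874  0.0065]
427 269 [ 0.3749 -0.3213  0.0341]
443 274 [ 0.357  -0.38    0.0101]
437 267 [ 0.381  -0.3637 -0.0033]
417 305 [ 0.2537 -0.2923 -0.0043]
455 335 [ 0.1534 -0.4118  0.0181]
258 222 [0.5429 0.2378 0.0266]
300 212 [0.5757 0.0976 0.0118]
240 178 [0.684  0.2889 0.067 ]
340 255 [ 0.4281 -0.0349 -0.    ]
375 232 [ 0.499  -0.1488  0.0614]
330 180 [ 0.6707 -0.0051  0.0727]
```

View pics/crop0.png

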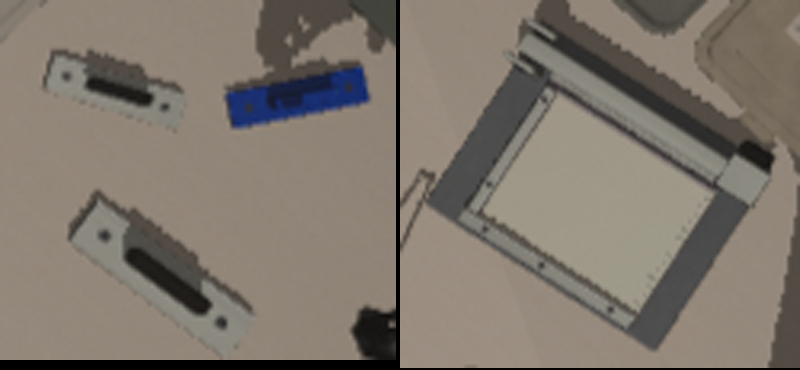

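The crop shows the small aluminium bar at crop (115,92), clearly shorter than the lower one at (160,275), so it is the gauge_bar. It also shows the trimmer's nose at crop (743,178), the rail/fence corner at (480,210) and the hinge end at (530,55). I'll fit the poses next.

```bash
cat >> h.py <<'E'
def fit2d(loc,wor):
    loc=np.array(loc)[:,:2];wor=np.array(wor)[:,:2];lc=loc.mean(0);wc=wor.mean(0)
    H=(loc-lc).T@(wor-wc); th=np.arctan2(H[0,1]-H[1,0],H[0,0]+H[1,1])
    M=np.array([[np.cos(th),-np.sin(th)],[np.sin(th),np.cos(th)]]); t=wc-M@lc
    return th,M,t,np.linalg.norm((loc@M.T+t)-wor,axis=1)
def fish(u,v,obs):
    c,f=cal("wrist"); x,y=u-c["cx"],v-c["cy"]; r=np.hypot(x,y)+1e-9; a=r/f
    T=c["hand_eye"]; d=T[:3,:3]@np.array([np.sin(a)*x/r,np.sin(a)*y/r,np.cos(a)])
    Rw=R.from_euler("xyz",obs["tcp_rot"],degrees=True).as_matrix()
    return obs["ee_pos"]+Rw@T[:3,3], Rw@d
def fish_z(u,v,obs,z):
    o,d=fish(u,v,obs); return o+d*(z-o[2])/d[2]
E
python3 - <<'E'
from h import *
g=lambda x,y:(195+(x-400)/3.2,165+y/3.2)
b=lambda x,y:(395+x/3.6,245+y/3.6)
# trimmer: local (x,y,z) mm, crop px
P=[((-130,-85,70),(743,178)),((86,94,38),(480,210)),((-110,94,38),(635,313)),((-145,115,15),(655,350)),((145,115,15),(428,200))]
loc=[p[0] for p in P]; w=[ray_z("top",*g(*p[1]),p[0][2]/1000) for p in P]
th,M,t,e=fit2d(np.array(loc)/1000,w); print(np.degrees(th),t,e)
print("grip",M@[-.13,-.112]+t,"place",M@[-.015,.077]+t)
for z,q in[(.035,(86,80)),(.035,(152,97)),(.01,(52,54)),(.01,(186,93)),(.01,(178,130)),(.01,(44,88))]: print(ray_z("top",*b(*q),z).round(4))
o=telemetry.get_obs();Rw=R.from_euler("xyz",o["tcp_rot"],degrees=True).as_matrix();print(Rw.round(3))
E
```

```text
55.64217718333531 [0.54377157 0.24020816] [0.00311891 0.00197388 0.00183294 0.00047529 0.0031108 ]
grip [0.56286411 0.06968111] place [0.47174044 0.2712809 ]
[ 0.3813 -0.2944  0.035 ]
[ 0.3645 -0.3548  0.035 ]
[ 0.4063 -0.2683  0.01  ]
[ 0.3674 -0.3927  0.01  ]
[ 0.333  -0.3842  0.01  ]
[ 0.3747 -0.2599  0.01  ]
[[ 0.929  0.371 -0.   ]
 [ 0.371 -0.929  0.001]
 [-0.    -0.001 -1.   ]]
```

>>> {"method": "play_rows", "body": {"increments": [[[224,-110,50],[0,0,-50.7],0],[[224,-110,50],[0,0,-50.7],0],[[224,-110,50],[0,0,-50.7],0],[[224,-110,50],[0,0,-50.7],0],[[224,-110,50],[0,0,-50.7],0],[[224,-110,50],[0,0,-50.7],0],[[224,-110,50],[0,0,-50.7],0],[[224,-110,50],[0,0,-50.7],0],[[224,-110,50],[0,0,-50.7],0],[[224,-110,50],[0,0,-50.7],0]]}}

```text
time: 1.1
ee_pos: [0.3706, -0.3265, 0.2004]
tcp_rot: [180.0, 0.0, 72.3]
wrist_force: [-0.3, -0.3, 0.1]
opening: 0.0851
grasp_force: 0.0
```

Run:
```python
from h import *
o=telemetry.get_obs(); im,d=snap("wrist","w1"); print(o["ee_pos"],o["tcp_rot"],o["q"],o["time"]); np.save("pics/o1.npy",o,allow_pickle=True)
```

```text
[ 0.37055408 -0.32645172  0.2004228 ] [1.79993848e+02 1.01643298e-02 7.22524112e+01] [-4.13758039e+01 -3.45714127e+00 -3.97745099e+00  8.94699801e+01
 -6.84647139e-03  6.63717838e+01] 1.1
```

View pics/w1.png

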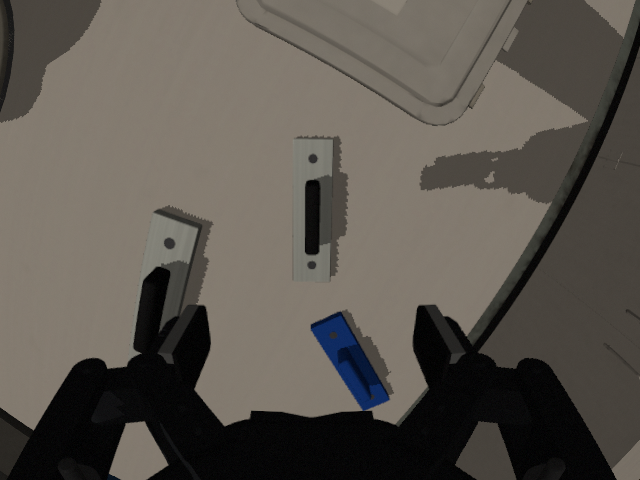

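The wrist view shows the gauge bar with corners (294,138), (333,138), (331,282) and (293,282), and its rib running from (313,180) to (313,254).

Run:
```python
from h import *
o=np.load("pics/o1.npy",allow_pickle=True).item()
c=[fish_z(u,v,o,.01) for u,v in[(294,138),(333,138),(331,282),(293,282)]]
print(np.round(c,4),np.mean(c,0)); print([np.linalg.norm(c[i]-c[(i+1)%4]) for i in range(4)])
rr=[fish_z(313,180,o,.035),fish_z(313,254,o,.035)];print(rr,np.mean(rr,0))
for a,b in[(c[3],c[0]),(c[2],c[1]),rr[::-1]]: print(np.degrees(np.arctan2(*(b-a)[[1,0]])))
Rw=R.from_euler("xyz",o["tcp_rot"],degrees=True)
print("tool shift",Rw.inv().apply(np.mean(c,0)-o["ee_pos"]),Rw.inv().apply(np.mean(rr,0)-o["ee_pos"]))
for u,v in[(313,159),(312,265)]:print(fish_z(u,v,o,.01))
```

```text
[[ 0.3787 -0.2583  0.01  ]
 [ 0.4097 -0.2682  0.01  ]
 [ 0.3699 -0.3924  0.01  ]
 [ 0.3365 -0.3816  0.01  ]] [ 0.37368617 -0.32515092  0.01      ]
[np.float64(0.032555743992498935), np.float64(0.13035969751468512), np.float64(0.03516626006343785), np.float64(0.13033430381992026)]
[array([ 0.38387174, -0.29364481,  0.035     ]), array([ 0.36514692, -0.3522145 ,  0.035     ])] [ 0.37450933 -0.32292965  0.035     ]
71.10305201611547
72.25071472961864
72.27084954696913
tool shift [0.00222741 0.00256606 0.19042268] [0.00458944 0.00267564 0.16542227]
[ 0.38831661 -0.28018446  0.01      ]
[ 0.35838047 -0.3708285   0.01      ]
```

>>> {"method": "play_rows", "body": {"increments": [[[3,2.6,50],[0,0,0],0.4],[[3,2.6,95],[0,0,0],0.5],[[3,2.6,130],[0,0,0],0.5],[[3,2.6,152],[0,0,0],0.5],[[3,2.6,164],[0,0,0],0.5],[[3,2.6,167],[0,0,0],0.5],[[3,2.6,167],[0,0,0],0.7],[[3,2.6,167],[0,0,0],1],[[3,2.6,167],[0,0,0],1],[[3,2.6,167],[0,0,0],1],[[3,2.6,167],[0,0,0],1],[[3,2.6,167],[0,0,0],1]], "grip_force": 50}}

```text
time: 2.35
ee_pos: [0.3753, -0.3242, 0.0349]
tcp_rot: [179.9, 0.1, 72.5]
wrist_force: [-0.7, -0.3, 6.6]
opening: 0.0107
grasp_force: 51.1
```

>>> {"method": "play_rows", "body": {"increments": [[[0,0,-20],[0,0,0],1],[[0,0,-60],[0,0,0],1],[[0,0,-110],[0,0,0],1],[[20,-3,-150],[0,0,0],1],[[60,-10,-180],[0,0,0],1],[[100,-17,-205],[0,0,2],1],[[145,-25,-225],[0,0,4],1],[[190,-33,-225],[0,0,6],1],[[235,-41,-225],[0,0,8],1],[[280,-49,-225],[0,0,10],1],[[325,-57,-225],[0,0,12],1],[[370,-64,-225],[0,0,14],1],[[415,-72,-225],[0,0,16],1],[[460,-80,-225],[0,0,16.8],1],[[505,-88,-225],[0,0,16.8],1],[[535,-93,-225],[0,0,16.8],1],[[551,-96,-225],[0,0,16.8],1],[[551,-96,-225],[0,0,16.8],1],[[551,-96,-225],[0,0,16.8],1],[[551,-96,-225],[0,0,16.8],1]]}}

```text
time: 4.35
ee_pos: [0.4491, 0.2297, 0.2586]
tcp_rot: [180.0, -0.0, 55.6]
wrist_force: [0.4, 0.5, -1.4]
opening: 0.0107
grasp_force: 49.9
```

Run:
```python
from h import *
o=telemetry.get_obs(); im,d=snap("wrist","w2"); print(o["ee_pos"],o["tcp_rot"],o["q"],o["time"],o["opening"],o["wrist_force"]); np.save("pics/o2.npy",o,allow_pickle=True)
```

```text
[0.44905477 0.22966213 0.25859799] [ 1.79985571e+02 -2.51747157e-03  5.55915946e+01] [ 2.70928265e+01 -1.10387798e+00  4.75568666e+00  9.58504674e+01
 -1.14797477e-02  1.51501231e+02] 4.35 0.010696043109324512 [ 0.41212165  0.4646218  -1.36534497]
```

View pics/w2.png

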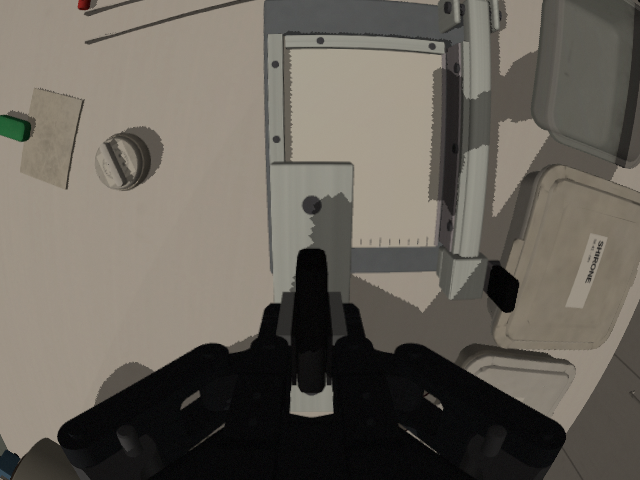

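The wrist view shows the held bar's far edge from (273,163) to (352,163), the rail/fence inner corner near (285,48), the bed's front edge at v≈247, the nose near (463,278) and the latch grip near (502,287). The timer is at (122,162). I'll enlarge it to refine.

Run:
```python
from h import *
im=cv2.imread("pics/w2.png")
a=cv2.resize(im[20:200,255:355],None,fx=3.2,fy=3.2,interpolation=cv2.INTER_CUBIC)
b=cv2.resize(im[220:320,420:530],None,fx=4,fy=4,interpolation=cv2.INTER_CUBIC)
c=np.zeros((600,780,3),np.uint8); c[:576,:320]=a; c[:400,330:770]=b
cv2.imwrite("pics/crop2.png",c)
```

```text
(no output)
```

View pics/crop2.png

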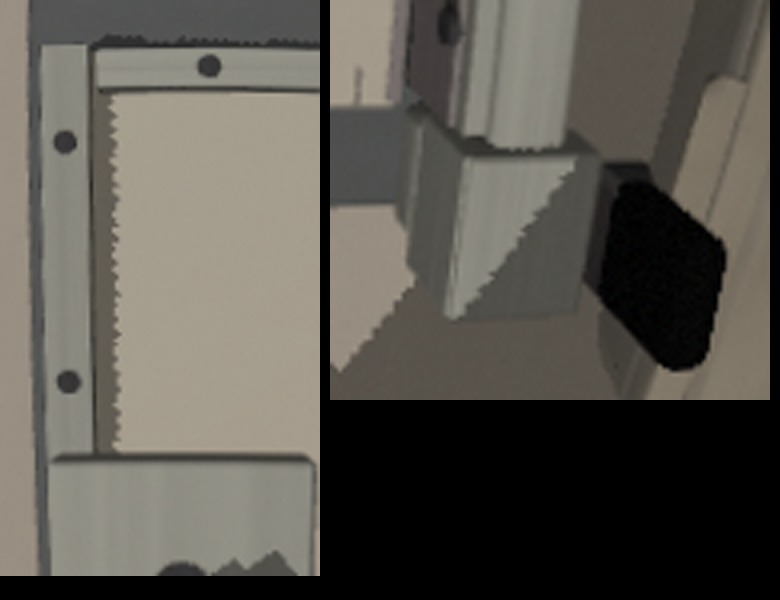

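Run:
```python
from h import *
from scipy.optimize import least_squares
o=np.load("pics/o2.npy",allow_pickle=True).item()
A=lambda x,y:(255+x/3.2,20+y/3.2)
B=lambda x,y:(420+(x-330)/4,220+y/4)
W=lambda p,z:fish_z(*p,o,z)[:2]
rail=[W(A(88,45),.038),W(A(94,450),.038)]
fen=[W(A(97,88),.038),W(A(320,90),.038),W((440,56),.038)][:2]
nose=[W(B(*p),.07) for p in[(465,155),(597,155),(578,310),(445,318)]]
bed=[W((360,247),.028),W((430,247),.028)]
n=np.mean(nose,0); print("nose sizes",[np.linalg.norm(nose[i]-nose[(i+1)%4]).round(4) for i in range(4)],n)
def L(p,w): c,s=np.cos(p[2]),np.sin(p[2]); d=w-p[:2]; return np.array([c*d[0]+s*d[1],-s*d[0]+c*d[1]])
f=lambda p:np.r_[[L(p,w)[1]-.094 for w in rail],[L(p,w)[0]-.086 for w in fen],L(p,n)-[-.13,-.085],[L(p,w)[0]+.11 for w in bed]]
r=least_squares(f,[.5438,.2402,.971]); p=r.x; print(p,np.degrees(p[2]),(f(p)*1000).round(1))
print([np.degrees(np.arctan2(*(a-b)[::-1])) for a,b in[rail,fen]])
M=np.array([[np.cos(p[2]),-np.sin(p[2])],[np.sin(p[2]),np.cos(p[2])]])
Rw=R.from_euler("xyz",o["tcp_rot"],degrees=True)
# bar in tool frame
zt=o["ee_pos"][2]-.0349+.01
e=[np.r_[W(A(*q),zt),zt] for q in[(50,460),(313,458)]]
print("bar far corners tool",[ (Rw.inv().apply(x-o["ee_pos"])*1000).round(1) for x in e])
for nm,l in(("place",[-.015,.077]),("grip",[-.13,-.112]),("nose",[-.13,-.085])):
    w=M@l+p[:2]; print(nm,w,(Rw.inv().apply(np.r_[w,o["ee_pos"][2]]-o["ee_pos"])*1000).round(1))
```

```text
nose sizes [np.float64(0.0359), np.float64(0.0422), np.float64(0.0373), np.float64(0.0431)] [0.54162744 0.09165043]
[0.54411247 0.24565131 0.97793793] 56.0317163001271 [-0.4 -0.6 -0.7 -1.3  0.9  1.   1.   0.1]
[np.float64(56.12755806035025), np.float64(145.471789915259)]
bar far corners tool [array([ 63.8, -15.3,  24.9]), array([64.1, 17.5, 24.9])]
place [0.47187174 0.27623362] [51.3 -7.5  0. ]
grip [0.56436392 0.07525801] [-62.2 182.4   0. ]
nose [0.54197155 0.09034382] [-62.4 155.4   0. ]
```

>>> {"method": "play_rows", "body": {"increments": [[[25,-2,40],[0,0,-0.4],1],[[51,-4,85],[0,0,-0.4],1],[[51,-4,125],[0,0,-0.4],1],[[51,-4,155],[0,0,-0.4],1],[[51,-4,175],[0,0,-0.4],1],[[51,-4,187],[0,0,-0.4],1],[[51,-4,192],[0,0,-0.4],1],[[51,-4,194],[0,0,-0.4],1],[[51,-4,194],[0,0,-0.4],1],[[51,-4,194],[0,0,-0.4],1]]}}

```text
time: 5.4
ee_pos: [0.4751, 0.2754, 0.0655]
tcp_rot: [180.0, -0.1, 56.1]
wrist_force: [0.4, -0.8, -1.3]
opening: 0.0112
grasp_force: 49.9
```

>>> {"method": "play_rows", "body": {"increments": [[[0,-1,0],[0,0,0],1],[[0,-2,0],[0,0,0],1],[[0,-3,0],[0,0,0],1],[[0,-3,0],[0,0,0],1]]}}

```text
time: 5.8
ee_pos: [0.4719, 0.277, 0.0644]
tcp_rot: [180.0, -0.0, 56.1]
wrist_force: [-0.3, -0.7, -0.8]
opening: 0.0107
grasp_force: 49.9
```

>>> {"method": "play_rows", "body": {"increments": [[[0,-0.7,0],[0,0,0],1],[[0,-1.4,0],[0,0,0],1],[[0,-2,0],[0,0,0],1],[[0,-2,0],[0,0,0],1]]}}

```text
time: 6.2
ee_pos: [0.4715, 0.2772, 0.0645]
tcp_rot: [179.8, -0.0, 56.0]
wrist_force: [6.9, -5.2, -2.8]
opening: 0.0113
grasp_force: 49.9
```

Rail contact is at 8.6 N, so I'll lower the bar onto the bed.

>>> {"method": "play_rows", "body": {"increments": [[[0,0,0.8],[0,0,0],1],[[0,0,1.6],[0,0,0],1],[[0,0,2.2],[0,0,0],1],[[0,0,2.2],[0,0,0],1],[[0,0,2.2],[0,0,0],1]]}}

```text
time: 6.7
ee_pos: [0.4718, 0.2775, 0.063]
tcp_rot: [179.8, -0.1, 56.0]
wrist_force: [5.5, -5.4, 1.7]
opening: 0.0111
grasp_force: 50.5
```

>>> {"method": "play_rows", "body": {"increments": [[[0,0,0.8],[0,0,0],1],[[0,0,0.8],[0,0,0],0.9],[[0,0,0.8],[0,0,0],0.8],[[0,0,0.8],[0,0,0],0.6],[[0,0,0.8],[0,0,0],0.5],[[0,0,0.8],[0,0,0],0.5],[[0,0,-10],[0,0,0],0.5],[[0,0,-40],[0,0,0],0.5],[[0,0,-85],[0,0,0],0.5],[[0,0,-130],[0,0,0],0.5],[[-20,0,-160],[0,0,0],0.5],[[-60,20,-170],[0,0,0],0.5],[[-80,40,-170],[0,0,0],0.5],[[-80,40,-170],[0,0,0],0.5],[[-80,40,-170],[0,0,0],0.5]]}}

```text
time: 8.2
ee_pos: [0.459, 0.189, 0.2328]
tcp_rot: [180.0, -0.1, 56.0]
wrist_force: [-0.1, -0.1, 0.6]
opening: 0.0426
grasp_force: 0.0
```

Run:
```python
from h import *
o=telemetry.get_obs(); im,d=snap("wrist","w3"); print(o["ee_pos"],o["tcp_rot"],o["q"],o["time"],o["opening"],o["wrist_force"]); np.save("pics/o3.npy",o,allow_pickle=True)
```

```text
[0.45897297 0.18898935 0.23283648] [ 1.79983075e+02 -5.42995223e-02  5.59841477e+01] [ 2.23716317e+01 -2.75489781e+00  2.80553515e-01  9.29808613e+01
  1.59634122e-02  1.46387500e+02] 8.2 0.04264172618301897 [-0.05194121 -0.11232907  0.60789828]
```

View pics/w3.png

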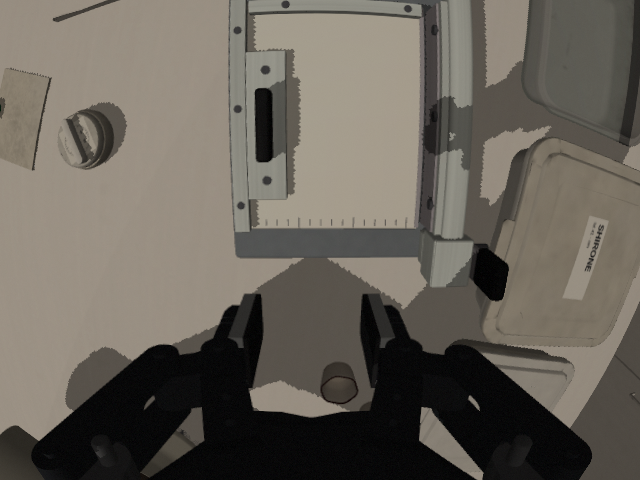

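The wrist view shows the gauge bar lying on the bed, its left edge at u≈247 against the rail, spanning v 51–199 beside a rail that runs v≈0–230. It has been released. The latch grip is at (490,272), beside the white box. I'll check flushness, the grip and the box heights numerically.

Run:
```python
from h import *
o=np.load("pics/o3.npy",allow_pickle=True).item(); d=np.load("pics/w3.npy"); im=cv2.imread("pics/w3.png")
c,f=cal("wrist"); T=c["hand_eye"]; Rw=R.from_euler("xyz",o["tcp_rot"],degrees=True).as_matrix()
v,u=np.mgrid[:480,:640]; x=u-c["cx"];y=v-c["cy"];r=np.hypot(x,y)+1e-9;a=r/f
P=np.stack([np.tan(a)*x/r*d,np.tan(a)*y/r*d,d],-1)
W=(P@T[:3,:3].T+T[:3,3])@Rw.T+o["ee_pos"]
p=np.array([.54411,.24565]);th=np.radians(56.03);M=np.array([[np.cos(th),-np.sin(th)],[np.sin(th),np.cos(th)]])
Lc=np.concatenate([(W[...,:2]-p)@M,W[...,2:]],-1)*1000
ok=(d>0)
g=ok&(Lc[...,2]>105)&(abs(Lc[...,0]+130)<40)&(abs(Lc[...,1]+112)<40)
print("grip top n",g.sum(),Lc[g].mean(0),Lc[g].min(0),Lc[g].max(0), np.percentile(Lc[g],[3,97],axis=0))
for y0 in range(-190,-119,10):
    m=ok&(abs(Lc[...,0]+130)<35)&(abs(Lc[...,1]-y0)<5); print(y0,m.sum(),np.percentile(Lc[m][:,2],[5,50,99]).round(0) if m.any() else "")
n=ok&(abs(Lc[...,2]-70)<4)&(abs(Lc[...,0]+130)<22)&(abs(Lc[...,1]+85)<25);print("nose",n.sum(),np.percentile(Lc[n],[2,50,98],axis=0).round(1))
b=ok&(Lc[...,2]>56)&(abs(Lc[...,0]+10)<60)&(abs(Lc[...,1]-77)<15);print("rib",np.percentile(Lc[b],[2,50,98],axis=0).round(1))
cr=cv2.resize(im[30:215,215:305],None,fx=3.2,fy=3.2,interpolation=cv2.INTER_CUBIC);cv2.imwrite("pics/crop3.png",cr)
```

```text
grip top n 648 [-128.09083885 -109.37892875  111.35507471] [-146.17978405 -117.84468128  105.10703613] [-112.25679167 -103.70704103  115.33000124] [[-143.93229988 -116.41794685  105.74105878]
 [-113.62172425 -104.49875469  114.30867662]]
-190 519 [66. 67. 69.]
-180 477 [66. 67. 70.]
-170 554 [68. 69. 70.]
-160 1025 [-1. 67. 70.]
-150 1004 [-1. 64. 69.]
-140 610 [-1. 62. 65.]
-130 381 [-1.  0. 64.]
-120 142 [ -1.  70. 114.]
nose 1954 [[-150.5 -105.4   66.6]
 [-128.6  -85.2   69.3]
 [-108.6  -67.1   71.4]]
rib [[-43.2  70.5  57.9]
 [-15.1  76.1  62.1]
 [ 13.2  82.3  63.9]]
```

View pics/crop3.png

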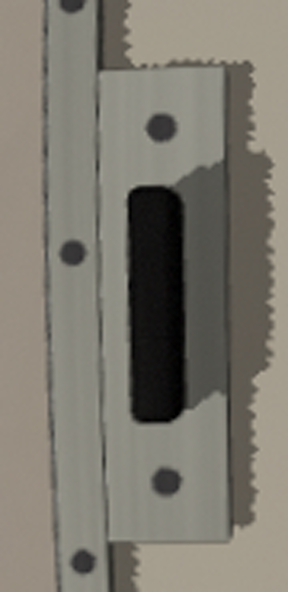

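The crop shows no gap between bar and rail. The measured grip position (about -129, -111, 114) matches the model. The box lid beside it is at most 70 mm high, so I'll keep the fingertips near z 79.

>>> {"method": "play_rows", "body": {"increments": [[[-12,45,0],[0,0,0],0.5],[[-24,90,0],[0,0,0],0.5],[[-35,130,10],[0,0,0],0.5],[[-35,150,40],[0,0,0],0.5],[[-35,150.5,75],[0,0,0],0.5],[[-35,150.5,105],[0,0,0],0.5],[[-35,150.5,122],[0,0,0],0.5],[[-35,150.5,130],[0,0,0],0.5],[[-35,150.5,133],[0,0,0],0.5],[[-35,150.5,133],[0,0,0],0.5]]}}

```text
time: 9.25
ee_pos: [0.5645, 0.0767, 0.0995]
tcp_rot: [180.0, -0.0, 56.1]
wrist_force: [-0.6, -0.7, 0.0]
opening: 0.0425
grasp_force: 0.0
```

>>> {"method": "play_rows", "body": {"increments": [[[0,0,0],[0,0,0],0.7],[[0,0,0],[0,0,0],0.85],[[0,0,0],[0,0,0],1],[[0,0,0],[0,0,0],1],[[0,0,0],[0,0,0],1],[[0,0,0],[0,0,0],1]], "grip_force": 60}}

```text
time: 9.85
ee_pos: [0.5643, 0.0767, 0.1003]
tcp_rot: [180.0, -0.1, 56.1]
wrist_force: [-2.7, 3.0, 6.0]
opening: 0.0131
grasp_force: 61.0
```

>>> {"method": "play_rows", "body": {"increments": [[[0,3,0],[0,0,0],1],[[0,6,0],[0,0,0],1],[[0,9,0],[0,0,0],1],[[0,12,0],[0,0,0],1],[[0,12,0],[0,0,0],1],[[0,12,0],[0,0,0],1]]}}

```text
time: 10.45
ee_pos: [0.5739, 0.0702, 0.1002]
tcp_rot: [-179.9, -0.1, 56.1]
wrist_force: [-6.2, 4.8, 7.2]
opening: 0.0133
grasp_force: 61.2
```

>>> {"method": "play_rows", "body": {"increments": [[[1.4,0,-6.8],[0,-1.5,0],1],[[3,0,-13.5],[0,-3,0],1],[[4.8,0,-20.2],[0,-4.5,0],1],[[6.7,0,-26.9],[0,-6,0],1],[[6.7,0,-26.9],[0,-6,0],1]]}}

```text
time: 10.95
ee_pos: [0.5771, 0.076, 0.1262]
tcp_rot: [-179.9, 6.1, 56.1]
wrist_force: [-6.9, 2.5, -1.9]
opening: 0.0131
grasp_force: 59.8
```

>>> {"method": "play_rows", "body": {"increments": [[[1.4,0,-6.8],[0,-1.5,0],1],[[3,0,-13.5],[0,-3,0],1],[[4.8,0,-20.2],[0,-4.5,0],1],[[6.7,0,-26.9],[0,-6,0],1],[[8.8,0,-33.5],[0,-7.5,0],1],[[11,0,-40.1],[0,-9,0],1],[[13.5,0,-46.6],[0,-10.5,0],1],[[16.1,0,-53],[0,-12,0],1],[[18.9,0,-59.3],[0,-13.5,0],1],[[21.8,0,-65.6],[0,-15,0],1],[[25,0,-71.8],[0,-16.5,0],1],[[28.2,0,-77.9],[0,-18,0],1],[[31.7,0,-84],[0,-19.5,0],1],[[35.2,0,-89.9],[0,-21,0],1],[[35.2,0,-89.9],[0,-21,0],1],[[35.2,0,-89.9],[0,-21,0],1]]}}

```text
time: 12.55
ee_pos: [0.6019, 0.1126, 0.2115]
tcp_rot: [-179.8, 27.1, 56.1]
wrist_force: [-8.0, 2.5, -1.2]
opening: 0.0133
grasp_force: 59.8
```

Run:
```python
from h import *
o=telemetry.get_obs(); print(o["wrist_force"],o["opening"],o["grasp_force"],o["ee_pos"])
A=snap("side","s4")[0];B=snap("top","t4")[0]
c=np.zeros((440,800,3),np.uint8)
c[:440,:400]=cv2.resize(A[190:410,180:380],(400,440))[:,:,::-1]; c[:440,400:]=cv2.resize(B[140:338,190:370],(400,440))[:,:,::-1]
cv2.imwrite("pics/c4.png",c)
```

```text
[-8.04258174  2.54726415 -1.20460728] 0.01332044580811973 59.7971373796463 [0.6019015  0.11257351 0.21149864]
```

View pics/c4.png

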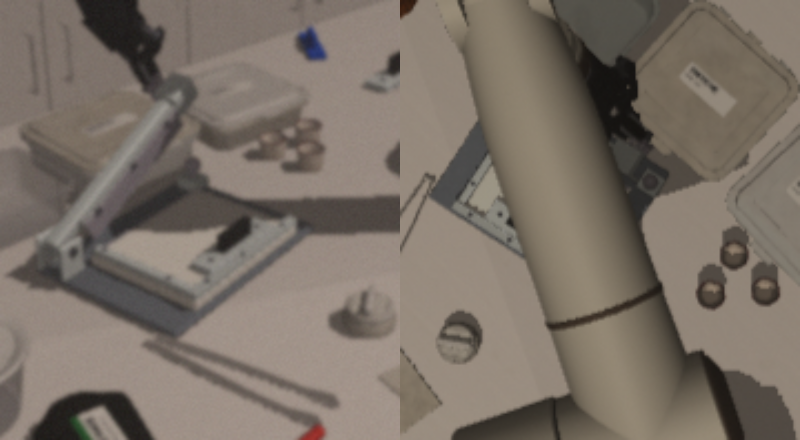

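The side crop shows the arm raised in the gripper and the bar on the rail. The cups, timer and tongs are undisturbed. The nose is at about 186 mm by geometry.

```bash
python3 -c "
from h import *
print(workorder.job_done())"
```

```text
the job is handed in; nothing more can be done
None
```

The job is handed in: the gauge bar is flat on the bed, flush with the rail and released, the latch is freed, and the blade arm is held up in the fingers with its nose at about 186 mm by geometry (170 mm needed), in 12.7 s with the cups, timer and tongs undisturbed in the last pictures.

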